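# Refill the toppings caddy

## Task

Collect the four topping shakers from around the café counter into the wooden caddy, each standing upright on the floor of the compartment that has the colour of its lid; set them down, do not drop them. The two jars with a black cross on the lid hold machine-cleaning tablets: leave those standing where they are.

Things in the scene. Friction and masses are not known exactly. Their poses are not given: they have to be found in the camera images.
- shaker_red: Topping shaker standing upright: a plain round can of brushed steel, 46 mm in diameter, 100 mm tall in all, 0.14 to 0.28 kg, whose top 26 mm is a red lid of the same diameter with a ring of six small pour holes. Stiff enough to be gripped firmly. Origin: centre of its underside; z runs up its axis.
- shaker_yellow: Topping shaker standing upright: a plain round can of brushed steel, 46 mm in diameter, 100 mm tall in all, 0.14 to 0.28 kg, whose top 26 mm is a yellow lid of the same diameter with a ring of six small pour holes. Stiff enough to be gripped firmly. Origin: centre of its underside; z runs up its axis.
- shaker_green: Topping shaker standing upright: a plain round can of brushed steel, 46 mm in diameter, 100 mm tall in all, 0.14 to 0.28 kg, whose top 26 mm is a green lid of the same diameter with a ring of six small pour holes. Stiff enough to be gripped firmly. Origin: centre of its underside; z runs up its axis.
- shaker_blue: Topping shaker standing upright: a plain round can of brushed steel, 46 mm in diameter, 100 mm tall in all, 0.14 to 0.28 kg, whose top 26 mm is a blue lid of the same diameter with a ring of six small pour holes. Stiff enough to be gripped firmly. Origin: centre of its underside; z runs up its axis.
- bay_red: Red plastic compartment, fixed: open square cup, 80 mm outside, 70 mm inside, 25 mm tall, floor and walls 5 mm. Origin: centre of its underside, 6 mm above the counter; z up, x and y along its walls. It is one of four, 2 x 2 with centres 90 mm apart, in the caddy: a dark wooden tray, 196 x 196 mm with 22 mm walls and two small brass side handles, fixed to the counter.
- bay_yellow: Yellow plastic compartment, fixed: open square cup, 80 mm outside, 70 mm inside, 25 mm tall, floor and walls 5 mm. Origin: centre of its underside, 6 mm above the counter; z up, x and y along its walls. It is one of four, 2 x 2 with centres 90 mm apart, in the caddy: a dark wooden tray, 196 x 196 mm with 22 mm walls and two small brass side handles, fixed to the counter.
- bay_green: Green plastic compartment, fixed: open square cup, 80 mm outside, 70 mm inside, 25 mm tall, floor and walls 5 mm. Origin: centre of its underside, 6 mm above the counter; z up, x and y along its walls. It is one of four, 2 x 2 with centres 90 mm apart, in the caddy: a dark wooden tray, 196 x 196 mm with 22 mm walls and two small brass side handles, fixed to the counter.
- bay_blue: Blue plastic compartment, fixed: open square cup, 80 mm outside, 70 mm inside, 25 mm tall, floor and walls 5 mm. Origin: centre of its underside, 6 mm above the counter; z up, x and y along its walls. It is one of four, 2 x 2 with centres 90 mm apart, in the caddy: a dark wooden tray, 196 x 196 mm with 22 mm walls and two small brass side handles, fixed to the counter.
- cleaner_red: Jar of machine-cleaning tablets, does not belong in the caddy: the same size as the shakers (46 mm in diameter, 100 mm tall) and the same red lid, but with a bold black cross on the lid, and a white body with a black band. Loose, standing upright. Origin: centre of its underside; z up.
- cleaner_blue: Jar of machine-cleaning tablets, does not belong in the caddy: the same size as the shakers (46 mm in diameter, 100 mm tall) and the same blue lid, but with a bold black cross on the lid, and a white body with a black band. Loose, standing upright. Origin: centre of its underside; z up.

How it is judged:
By the outcome, as a careful person would: the job done as asked, in the order asked, and still so for the second after the job is handed in, with the robot touching nothing.
It also fails if it takes over 96 s, if anything falls off the work surface, if the arm or the gripper's body presses on something with over 40 N, if the wrist force passes 120 N, or if a joint passes its speed limit or range.

## Robot

A 6-joint arm with a two-finger parallel gripper is mounted at the origin on the work surface. World frame = base frame: x ahead of the robot, y to its left, z up, the work surface at z = 0. Lengths are in mm, angles in rad, forces in N, time in s.
With the tool pointing down it reaches from about 350 to 975 mm from the base axis. Payload 7.1 kg.
Tool frame: the origin (TCP) lies midway between the tips of the shut fingers; the grasp point (between the pads) lies 19 mm behind it (ctrl.hold_point_z is the distance from the TCP to the grasp point, in mm); x points along the fingers, y is the direction in which the jaws open and shut, and the axes are right-handed (so a half turn about x gives the same grasp; the last joint's range is limited). The gripper opens to 88 mm and grips with 3 to 60 N. Pads are 20 mm wide; open, the fingers measure 115 mm over their backs; the gripper's body (75 mm by 178 mm) begins 61 mm behind the grasp point.
Start: joints at [-1.19, 0.423, 1.63, -0, 1.089, -0.019], TCP at [243.287, -575.688, 222.675] pointing down, gripper open.
Joint ranges: [-3, 3], [-0.9, 2.11], [0.09, 2.58], [-1.31, 4.45], [0.11, 2.69], [-2.54, 2.54]. Speed limits (rad/s): [2.39, 2.39, 3.01, 3.14, 3.14, 3.14].

## Interface

Orientations are given as a rotation vector (axis times angle).
In Python, from workcell import ctrl, get_image, calibration gives the robot as it stands.
- The arm moves only by the tool move_arm, never from a script. Its argument "rows" is a list of rows, each a list of 5 numbers: the shift along the world's x, y, z in mm, then the turn about the world's z in rad, then the closure, from -1 (fully open) to 1 (shut). In form: [[tx, ty, tz, roll, jaw], ...]. A call has 1 to 12 rows; each row is the pose to reach, as a shift and turn from the pose measured when the call began; what a row does not reach only later rows make up. A row lasts 1/8 s, in which the tool goes at most 62.5 mm and 10.7 degrees, less where a joint would pass 70% of its speed; a pose out of reach is approached as far as the arm can. A call with a gripper value outside its range is refused whole. The fingers move at their own pace and stop on an object; the grip force is fixed at half the most. Time passes only in rows, so rows that repeat a pose let the fingers close. It gives the time, the measured TCP pose, the force and the opening at its end, in the units of the state.
- ctrl.get_obs(): the state, without advancing time (a new reading comes with each control period).
- get_image(name): name is "scene" or "top" or "wrist"; returns the picture (384x512x3 uint8, blue, green, red); there is no depth.
- calibration(name): a dict with "fx", "fy", "cx", "cy" (pixels), "view" (4x4, takes a point from world to camera coordinates); the wrist camera has in their place "T_tool_cam" (4x4, takes a point from camera to tool coordinates, whose origin is the TCP and whose axes are the tool frame's). Camera axes: x right, y up, looking along -z (the intrinsics and any distortion apply to the point x, -y, -z); pixel columns grow to the right and rows downward; lengths in mm; the calibration is good to about 2 mm. A picture is of the moment at which its call begins: read the wrist's pose just before it. calibration takes no time and is no camera call.
- ctrl.close_job(): hands the job in, once; it reports no verdict.
The state is a dict: "t": time; "qpos": joint angles; "qvel": joint speeds; "joint_torque": joint torques, N m; "ee_pos": TCP position; "orientation": TCP orientation; "ft_force": force on the tool from outside, world axes, zero at the start; "moment": the same for the moment, N m; "width": finger opening in mm.
Only numpy, scipy, OpenCV 4.12 (cv2) and the standard library are available. Lean on these libraries where they do the work, as an engineer would, in place of code of your own. Each camera call takes 0.05 s, during which the arm holds its last target.

## Working session

There is one attempt and no reset: what is moved stays moved. The work goes in short steps, Python scripts to look and compute and a tool call to move; the robot and the scene stay as the last step left them, time stands still between calls to the robot, and variables do not carry over. Pictures are saved under pics/ and viewed, and the job is handed in when it is done.

Besides the shell and the picture viewer there is one more tool, called in YAML: its name, and indented under it one key for each argument. move_arm: Moves the arm, as the interface text tells. Its arguments: {"type":"object","properties":{"rows":{"type":"array"}},"required":["rows"]}

```bash
mkdir -p pics; python3 - <<'E'
from workcell import ctrl,get_image,calibration
import cv2
o=ctrl.get_obs();print(o)
for n in("scene","top"):
    cv2.imwrite(f"pics/{n}0.png",get_image(n));print(n,calibration(n))
print(calibration("wrist"),ctrl.hold_point_z)
E
```

```text
{'t': 0.0, 'qpos': array([-1.19001542e+00,  4.23836405e-01,  1.63067378e+00,  2.63739042e-05,
        1.08860753e+00, -1.89815202e-02]), 'qvel': array([ 0.00074943, -0.00042564,  0.00034169,  0.00080726, -0.00127445,
       -0.00088625]), 'joint_torque': array([-9.42471888e-05, -5.44628763e+01, -2.73667163e+01,  6.43125409e-02,
        2.25702964e-02, -1.22394067e-04]), 'ee_pos': array([ 243.08564948, -575.19141486,  221.91084295]), 'orientation': array([ 2.00214535,  0.4071834 , -2.00265899]), 'ft_force': array([-0.00752988,  0.0172291 , -0.04561829]), 'moment': array([0.01532884, 0.01927075, 0.05018577]), 'width': 87.57014861692616}
scene {'fx': 401.3050949553628, 'fy': 401.3050949553628, 'cx': 255.42875277799598, 'cy': 194.6223869866048, 'view': array([[ 7.93968542e-01,  6.07907084e-01, -7.93293165e-03,
        -3.93742689e+02],
       [-4.36408088e-01,  5.78966639e-01,  6.88727531e-01,
         2.13591675e+02],
       [ 4.23275248e-01, -5.43365998e-01,  7.24976866e-01,
        -1.31083262e+03],
       [ 0.00000000e+00,  0.00000000e+00,  0.00000000e+00,
         1.00000000e+00]])}
[... 235 characters left out ...]
8e-02,  8.60518799e-02,
        -5.25944878e+02],
       [-8.59881437e-02,  5.09283245e-03,  9.96283144e-01,
        -1.34121447e+03],
       [ 0.00000000e+00,  0.00000000e+00,  0.00000000e+00,
         1.00000000e+00]])}
{'fx': 286.00476620118894, 'fy': 286.00476620118894, 'cx': 257.02198098796265, 'cy': 185.1165802034181, 'T_tool_cam': array([[-8.17407510e-04,  2.51218888e-01, -9.67929957e-01,
        -1.63144440e+02],
       [ 9.99999546e-01,  6.78734166e-04, -6.68329658e-04,
        -3.99331525e-01],
       [ 4.89070099e-04, -9.67930065e-01, -2.51219328e-01,
        -6.85887705e+01],
       [ 0.00000000e+00,  0.00000000e+00,  0.00000000e+00,
         1.00000000e+00]])} 18.700000000000003
```

View pics/scene0.png

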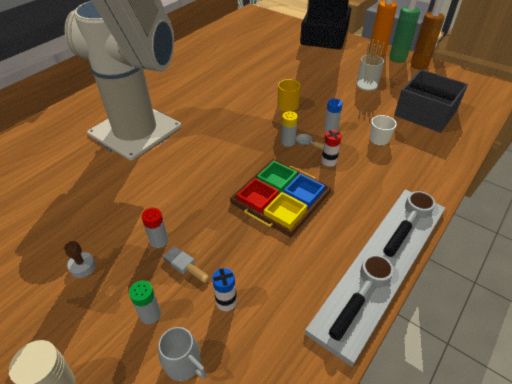

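View pics/top0.png

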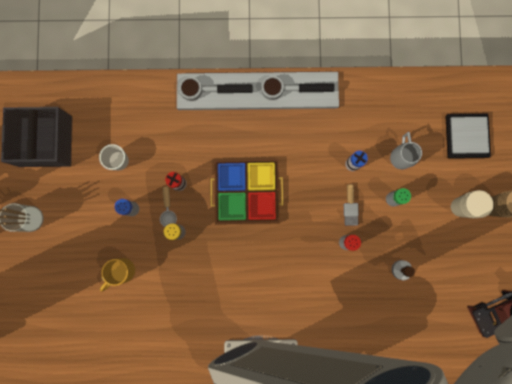

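The scene picture shows the red, green, yellow and blue shakers, plus both cross-lidded jars. In the top view the lids are at about red (353,242), green (403,196), yellow (172,231) and blue (124,207), and the caddy is centred at about (247,191). I'll enlarge crops to read these more closely.

```bash
python3 - <<'E'
import cv2
im=cv2.imread("pics/top0.png")
def crop(x0,y0,w,h,s,n):
    c=cv2.resize(im[y0:y0+h,x0:x0+w],None,fx=s,fy=s,interpolation=cv2.INTER_CUBIC)
    for i in range(0,w,10):
        cv2.line(c,(i*s,0),(i*s,4 if i%50 else 10),(255,255,255),1); 
        if i%20==0: cv2.putText(c,str(x0+i),(i*s,18),0,.35,(255,255,255),1)
    for i in range(0,h,10):
        cv2.line(c,(0,i*s),(5,i*s),(255,255,255),1)
        if i%20==0: cv2.putText(c,str(y0+i),(6,i*s+4),0,.35,(255,255,255),1)
    cv2.imwrite(f"pics/{n}.png",c)
crop(330,140,100,120,5,"cr");crop(95,160,190,80,4,"cl")
E
```

```text
(no output)
```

View pics/cr.png

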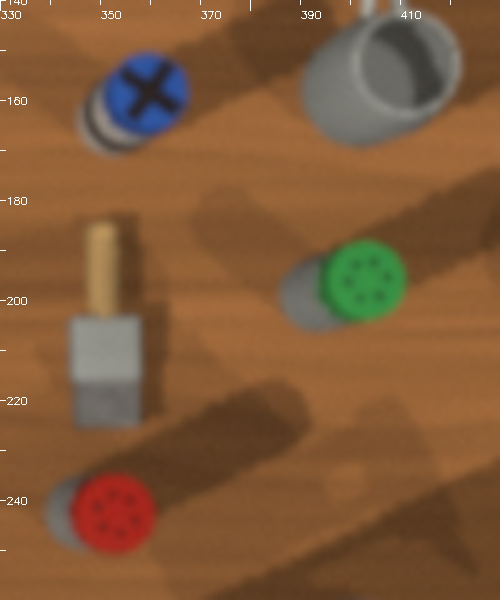

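View pics/cl.png

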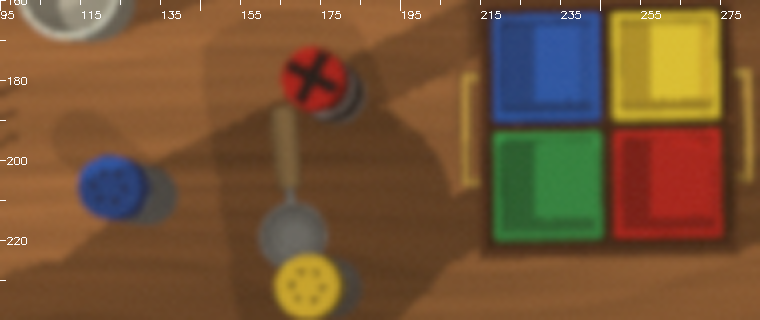

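Lid centres read from the crops: red (352.3,242.2), green (402.2,195.6), blue (122.9,206.4), yellow (171.4,231.1), and the cross-lidded jars at (173.1,179.4) and (359.0,158.6). The bay rim centres are at about blue (231.4,176.1), yellow (261.1,176.0), green (231.6,206.1) and red (261.4,205.7). I'll turn these into positions and check them against the scene camera.

```bash
cat > h.py <<'E'
import numpy as np
from workcell import ctrl,get_image,calibration
def ray(c,u,v,z):
    V=c['view'];R=V[:3,:3];p=-R.T@V[:3,3]
    d=R.T@np.array([(u-c['cx'])/c['fx'],-(v-c['cy'])/c['fy'],-1])
    return p+d*(z-p[2])/d[2]
def proj(c,P):
    q=c['view'][:3,:3]@P+c['view'][:3,3]
    return c['cx']+c['fx']*q[0]/-q[2], c['cy']-c['fy']*q[1]/-q[2]
E
python3 - <<'E'
from h import *
import cv2
T=calibration("top");S=calibration("scene")
im=cv2.imread("pics/scene0.png");big=cv2.resize(im,None,fx=1,fy=1)
L={'red':(352.3,242.2,100),'green':(402.2,195.6,100),'blue':(122.9,206.4,100),'yellow':(171.4,231.1,100),'cR':(173.1,179.4,100),'cB':(359,158.6,100),
'bB':(231.4,176.1,31),'bY':(261.1,176,31),'bG':(231.6,206.1,31),'bR':(261.4,205.7,31)}
b=cv2.resize(im,None,fx=3,fy=3,interpolation=cv2.INTER_CUBIC)
for k,(u,v,z) in L.items():
    P=ray(T,u,v,z);s=proj(S,P);print(k,P.round(1),np.round(s,1),'r',np.hypot(P[0],P[1]).round())
    a=np.arange(0,6.3,.1)
    if z==100:
        for A in(0,100):
            pts=[np.array(proj(S,np.array([P[0]+23*np.cos(t),P[1]+23*np.sin(t),A])))*3+1 for t in a]
            cv2.polylines(b,[np.int32(pts)],True,(255,0,255),1)
    else: cv2.drawMarker(b,tuple(np.int32(np.array(s)*3+1)),(255,255,255),0,10)
cv2.imwrite("pics/o1.png",b[600:1000,350:750]);cv2.imwrite("pics/o2.png",b[280:720,680:1080])
E
```

```text
red [ 395.  -263.6  100. ] [151.1 213. ] r 475.0
green [ 525.8 -410.9  100. ] [140.5 288.2] r 667.0
blue [506.  387.6 100. ] [334.4 101.7] r 637.0
yellow [433.8 249.2 100. ] [289.6 114.6] r 500.0
cR [581.6 244.7 100. ] [332.5 133.9] r 631.0
cB [ 634.6 -290.7  100. ] [222.1 275.1] r 698.0
bB [598.5  81.6  31. ] [304.1 186.8] r 604.0
bY [597.6  -8.2  31. ] [284.8 206.5] r 598.0
bG [507.6  81.8  31. ] [276.5 172.8] r 514.0
bR [507.5  -7.8  31. ] [257.  191.3] r 508.0
```

View pics/o1.png

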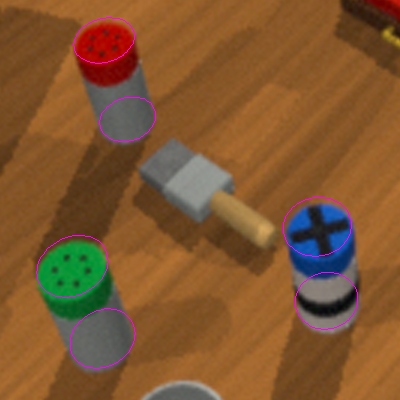

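View pics/o2.png

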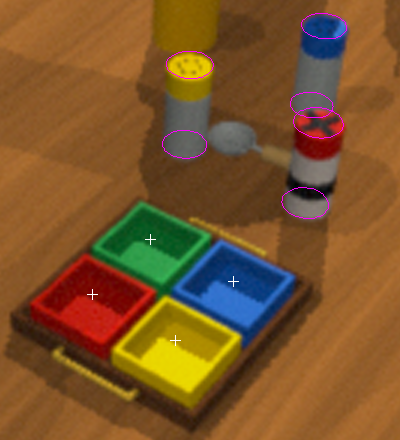

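The scene overlay agrees with the top view to about 2–3 mm, and the bay spacing comes out at 90 mm as it should. Next I need the jaw direction.

```bash
python3 - <<'E'
from h import *
from scipy.spatial.transform import Rotation as R
o=ctrl.get_obs();M=R.from_rotvec(o['orientation']).as_matrix();print(M.round(3),o['ee_pos'],o['t'])
y=M[:,1];print(np.degrees(np.arctan2(y[1],y[0])))
E
```

```text
[[-0.     0.389 -0.921]
 [ 0.001 -0.921 -0.389]
 [-1.    -0.001 -0.   ]] [ 243.09018571 -575.24420222  221.99830352] 0.1
-67.09560772873823
```

move_arm:
  rows:
    - [30, 60, 0, -0.1, -1]
    - [60, 120, 0, -0.2, -1]
    - [90, 180, 0, -0.3, -1]
    - [120, 240, 0, -0.4, -1]
    - [145, 290, -20, -0.4, -1]
    - [152, 312, -50, -0.4, -1]
    - [152, 312, -80, -0.4, -1]
    - [152, 312, -80, -0.4, -1]
    - [152, 312, -80, -0.4, -1]

```text
t: 1.23
ee_pos: [395.4, -263.8, 142.7]
orientation: [-2.221, -0.0, 2.22]
ft_force: [-0.1, 0.6, 0.7]
width: 87.7
```

```bash
python3 - <<'E'
from h import *
import cv2
from scipy.spatial.transform import Rotation as R
o=ctrl.get_obs();W=calibration("wrist");im=get_image("wrist")
T=np.eye(4);T[:3,:3]=R.from_rotvec(o['orientation']).as_matrix();T[:3,3]=o['ee_pos']
W['view']=np.linalg.inv(T@W['T_tool_cam'])
for P in([395,-263.6],):
    pts=[proj(W,np.array([P[0]+23*np.cos(t),P[1]+23*np.sin(t),100])) for t in np.arange(0,6.3,.1)]
    cv2.polylines(im,[np.int32(pts)],True,(255,0,255),1)
cv2.imwrite("pics/w1.png",im);print(o['ee_pos'],o['ft_force'],o['width'])
E
```

```text
[ 395.42549505 -263.84715939  142.67197382] [-0.06874375  0.56503241  0.67399765] 87.74756710281487
```

View pics/w1.png

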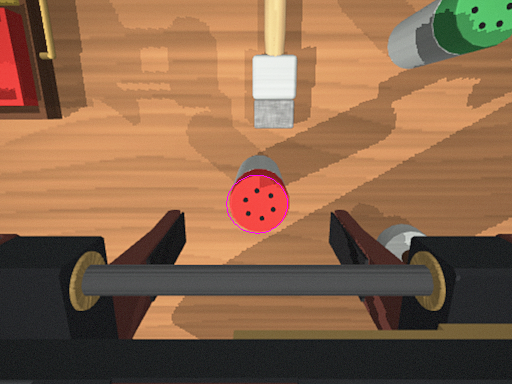

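The wrist view shows the projected red lid circle right on the lid at (258,203), centred between the fingers. I'll go down and grip.

move_arm:
  rows:
    - [0, 0, -30, 0, -1]
    - [0, 0, -60, 0, -1]
    - [0, 0, -85, 0, -1]
    - [0, 0, -97, 0, -1]
    - [0, 0, -97, 0, -1]
    - [0, 0, -97, 0, 1]
    - [0, 0, -97, 0, 1]
    - [0, 0, -97, 0, 1]
    - [0, 0, -97, 0, 1]
    - [0, 0, -97, 0, 1]
    - [0, 0, -97, 0, 1]
    - [0, 0, -97, 0, 1]

```text
t: 2.78
ee_pos: [395.8, -264.4, 46.2]
orientation: [-2.223, 0.001, 2.219]
ft_force: [-0.6, -2.1, 4.5]
width: 45.6
```

move_arm:
  rows:
    - [0, 0, 20, 0, 1]
    - [0, 0, 60, 0, 1]
    - [0, 0, 100, 0, 1]
    - [10, 23, 125, 0, 1]
    - [30, 68, 134, 0, 1]
    - [50, 115, 134, 0, 1]
    - [70, 160, 134, 0, 1]
    - [90, 206, 134, 0, 1]
    - [106, 242, 134, 0, 1]
    - [112, 256, 134, 0, 1]
    - [112, 256, 134, 0, 1]
    - [112, 256, 134, 0, 1]

```text
t: 4.28
ee_pos: [507.0, -9.3, 179.9]
orientation: [-2.221, 0.002, 2.22]
ft_force: [0.3, -0.6, -3.1]
width: 45.7
```

```bash
cat >> h.py <<'E'
import cv2
from scipy.spatial.transform import Rotation as R
def wl(n,circs):
    o=ctrl.get_obs();W=calibration("wrist");im=get_image("wrist")
    T=np.eye(4);T[:3,:3]=R.from_rotvec(o['orientation']).as_matrix();T[:3,3]=o['ee_pos']
    W['view']=np.linalg.inv(T@W['T_tool_cam'])
    for x,y,z,r in circs:
        pts=[proj(W,np.array([x+r*np.cos(t),y+r*np.sin(t),z])) for t in np.arange(0,6.3,.1)]
        cv2.polylines(im,[np.int32(pts)],True,(255,0,255),1)
    cv2.imwrite(f"pics/{n}.png",im);print(o['ee_pos'].round(1),o['ft_force'].round(1),o['width'])
E
python3 -c "
from h import *
wl('w2',[(507.5,-8,31,35),(597.6,-8.2,31,35),(507.6,81.8,31,35),(598.5,81.6,31,35)])"
```

```text
[507.   -9.3 179.9] [ 0.3 -0.6 -3.1] 45.69582223323632
```

View pics/w2.png

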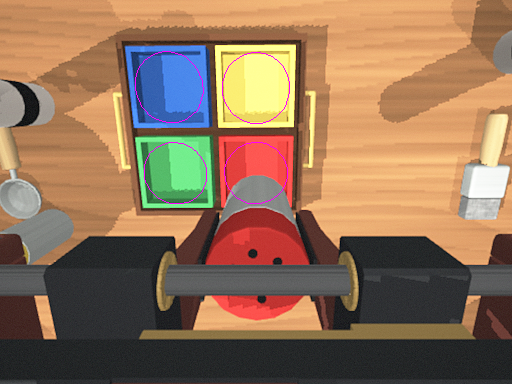

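The shaker is held upright over the red bay, and the predicted bay circles sit centred in all four bays (red about (256,172)). I'll lower it to just above the floor.

move_arm:
  rows:
    - [0, 1, -30, 0, 1]
    - [0, 1, -60, 0, 1]
    - [0, 1, -85, 0, 1]
    - [0, 1, -105, 0, 1]
    - [0, 1, -115, 0, 1]
    - [0, 1, -119, 0, 1]
    - [0, 1, -121, 0, 1]
    - [0, 1, -122.5, 0, 1]
    - [0, 1, -122.5, 0, 1]
    - [0, 1, -122.5, 0, 1]

```text
t: 5.58
ee_pos: [507.3, -8.4, 57.8]
orientation: [-2.222, 0.003, 2.219]
ft_force: [0.0, -0.1, -3.3]
width: 45.4
```

move_arm:
  rows:
    - [0, 0, -1, 0, 1]
    - [0, 0, -1.5, 0, 1]
    - [0, 0, -1.5, 0, 1]

```text
t: 5.95
ee_pos: [507.5, -8.4, 57.2]
orientation: [-2.223, 0.003, 2.218]
ft_force: [-3.0, -0.6, 10.3]
width: 45.4
```

Contact: the upward force has gone from -3 to +10 N. I'll release and back off.

move_arm:
  rows:
    - [0, 0, 0, 0, 0.3]
    - [0, 0, 0, 0, 0]
    - [0, 0, 0, 0, -1]
    - [0, 0, 0, 0, -1]
    - [0, 0, 0, 0, -1]
    - [0, 0, 0, 0, -1]
    - [0, 0, 20, 0, -1]
    - [0, 0, 50, 0, -1]
    - [0, 0, 85, 0, -1]
    - [0, 0, 120, 0, -1]
    - [0, 0, 120, 0, -1]

```text
t: 7.32
ee_pos: [509.3, -8.5, 179.7]
orientation: [-2.229, 0.003, 2.212]
ft_force: [0.1, 0.3, -0.1]
width: 88.0
```

```bash
python3 -c "
from h import *
wl('w3',[(507.5,-8,111,23)])"
```

```text
[509.3  -8.5 179.7] [ 0.1  0.3 -0.1] 88.01101951897436
```

View pics/w3.png

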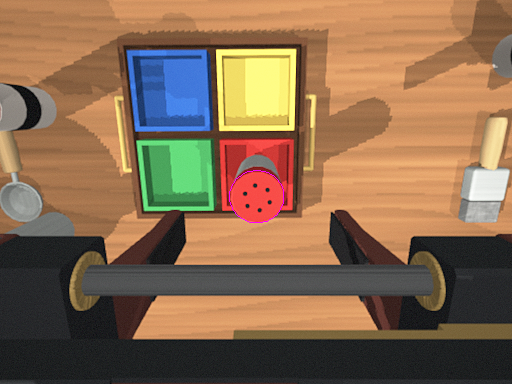

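Red stands upright in its bay, with the lid at (257,197) on the predicted circle. Green is next.

move_arm:
  rows:
    - [2, -40, 0, 0, -1]
    - [4, -95, 0, 0, -1]
    - [6, -150, 0, 0, -1]
    - [9, -205, 0, 0, -1]
    - [11, -260, 0, 0, -1]
    - [13, -315, 0, 0, -1]
    - [15, -370, 0, 0, -1]
    - [16.5, -402, 0, 0, -1]
    - [16.5, -402, -25, 0, -1]
    - [16.5, -402, -40, 0, -1]
    - [16.5, -402, -40, 0, -1]

```text
t: 8.75
ee_pos: [523.4, -409.0, 135.5]
orientation: [-2.22, -0.001, 2.218]
ft_force: [0.3, -0.5, 0.8]
width: 87.8
```

```bash
python3 -c "
from h import *
wl('w4',[(525.8,-410.9,100,23)])"
```

```text
[ 523.4 -409.   135.5] [ 0.3 -0.5  0.8] 87.84247361753752
```

View pics/w4.png

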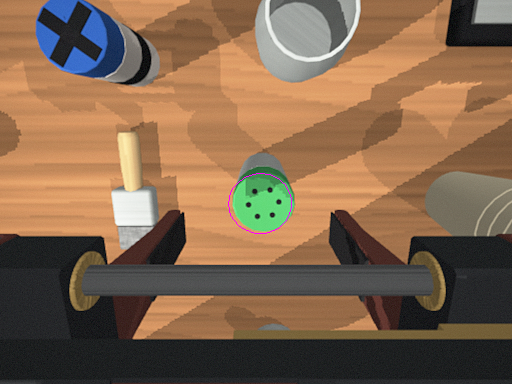

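The green lid at (263,203) is about 1.5 px right of the prediction. I'll correct for that, go down and grip.

move_arm:
  rows:
    - [2, -3, -30, 0, -1]
    - [2, -3, -60, 0, -1]
    - [2, -3, -80, 0, -1]
    - [2, -3, -89.5, 0, -1]
    - [2, -3, -89.5, 0, -1]
    - [2, -3, -89.5, 0, 1]
    - [2, -3, -89.5, 0, 1]
    - [2, -3, -89.5, 0, 1]
    - [2, -3, -89.5, 0, 1]
    - [2, -3, -89.5, 0, 1]
    - [2, -3, -89.5, 0, 1]
    - [2, -3, -89.5, 0, 1]

```text
t: 10.3
ee_pos: [526.3, -412.7, 47.6]
orientation: [-2.223, 0.001, 2.217]
ft_force: [-1.2, -0.9, 1.9]
width: 45.9
```

move_arm:
  rows:
    - [0, 0, 20, 0, 1]
    - [0, 0, 60, 0, 1]
    - [0, 0, 100, 0, 1]
    - [0, 0, 135, 0, 1]
    - [0, 20, 145, 0, 1]
    - [-2, 65, 145, 0, 1]
    - [-5, 115, 145, 0, 1]
    - [-7, 165, 145, 0, 1]
    - [-9, 215, 145, 0, 1]
    - [-11, 265, 145, 0, 1]
    - [-13, 315, 145, 0, 1]
    - [-15, 365, 145, 0, 1]

```text
t: 11.8
ee_pos: [509.3, -45.0, 191.7]
orientation: [-2.221, -0.0, 2.219]
ft_force: [0.2, 0.0, -2.4]
width: 45.9
```

move_arm:
  rows:
    - [-1, 45, 0, 0, 1]
    - [-1.5, 90, 0, 0, 1]
    - [-1.7, 120, 0, 0, 1]
    - [-1.7, 127, 0, 0, 1]
    - [-1.7, 127, -15, 0, 1]
    - [-1.7, 127, -50, 0, 1]
    - [-1.7, 127, -85, 0, 1]
    - [-1.7, 127, -115, 0, 1]
    - [-1.7, 127, -127, 0, 1]
    - [-1.7, 127, -131, 0, 1]
    - [-1.7, 127, -131.5, 0, 1]
    - [-1.7, 127, -131.5, 0, 1]

```text
t: 13.3
ee_pos: [508.3, 82.0, 61.1]
orientation: [-2.223, -0.001, 2.217]
ft_force: [0.7, -0.6, -3.6]
width: 45.7
```

move_arm:
  rows:
    - [0, 0, -1.5, 0, 1]
    - [0, 0, -2.5, 0, 1]
    - [0, 0, -2.5, 0, 1]
    - [0, 0, -2.5, 0, 1]

```text
t: 13.8
ee_pos: [508.3, 82.1, 58.6]
orientation: [-2.223, -0.001, 2.217]
ft_force: [0.6, -0.3, -2.4]
width: 45.7
```

move_arm:
  rows:
    - [0, 0, -0.5, 0, 1]
    - [0, 0, -0.5, 0, 1]

```text
t: 14.05
ee_pos: [508.4, 82.0, 58.5]
orientation: [-2.223, -0.001, 2.217]
ft_force: [-1.7, -0.6, 4.3]
width: 45.8
```

Contact at +4 N. I'll open only part way next to the red shaker, then lift.

move_arm:
  rows:
    - [0, 0, 0, 0, 0.2]
    - [0, 0, 0, 0, -0.4]
    - [0, 0, 0, 0, -0.4]
    - [0, 0, 0, 0, -0.4]
    - [0, 0, 0, 0, -0.4]
    - [0, 0, 20, 0, -0.4]
    - [0, 0, 50, 0, -0.4]
    - [0, 0, 85, 0, -1]
    - [0, 0, 122, 0, -1]
    - [0, 0, 122, 0, -1]

```text
t: 15.3
ee_pos: [510.3, 82.3, 183.1]
orientation: [-2.229, -0.001, 2.211]
ft_force: [0.7, 0.3, 0.3]
width: 86.6
```

```bash
python3 -c "
from h import *
wl('w5',[(507.5,-8,111,23),(508,82,111,23)])"
```

```text
[510.3  82.3 183.1] [0.7 0.3 0.3] 86.57285059764405
```

View pics/w5.png

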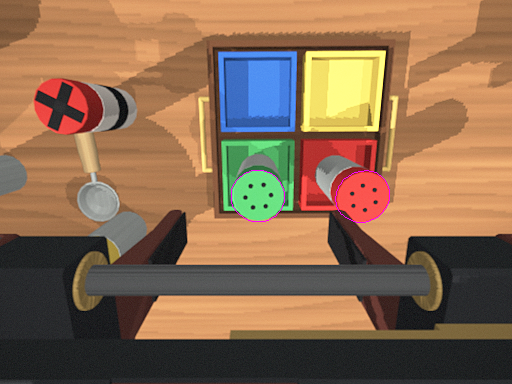

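Green (258,196) and red (361,197) both stand where predicted. Yellow is next.

move_arm:
  rows:
    - [-18, 40, 0, 0, -1]
    - [-38, 85, 0, 0, -1]
    - [-58, 128, 0, 0, -1]
    - [-76.5, 167, 0, 0, -1]
    - [-76.5, 167, -25, 0, -1]
    - [-76.5, 167, -45, 0, -1]
    - [-76.5, 167, -45, 0, -1]

```text
t: 16.23
ee_pos: [430.5, 248.3, 133.9]
orientation: [-2.222, 0.002, 2.221]
ft_force: [0.4, -0.4, -0.4]
width: 87.8
```

```bash
python3 -c "
from h import *
wl('w6',[(433.8,249.2,100,23)])"
```

```text
[430.5 248.3 133.9] [ 0.4 -0.4 -0.4] 87.76286299946135
```

View pics/w6.png

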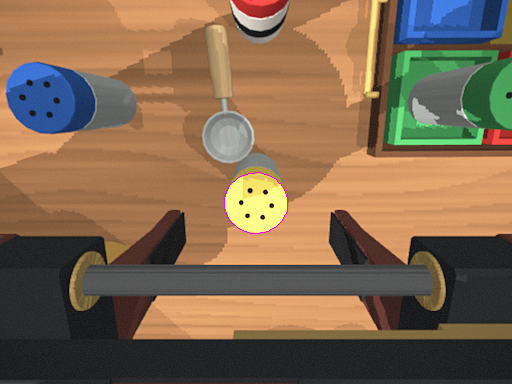

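The yellow lid at (256,203) is on its prediction and the scoop is clear of the fingers. Going down to grip.

move_arm:
  rows:
    - [2.5, 1, -30, 0, -1]
    - [2.5, 1, -60, 0, -1]
    - [2.5, 1, -80, 0, -1]
    - [2.5, 1, -88, 0, -1]
    - [2.5, 1, -88, 0, -1]
    - [2.5, 1, -88, 0, 1]
    - [2.5, 1, -88, 0, 1]
    - [2.5, 1, -88, 0, 1]
    - [2.5, 1, -88, 0, 1]
    - [2.5, 1, -88, 0, 1]
    - [2.5, 1, -88, 0, 1]
    - [2.5, 1, -88, 0, 1]

```text
t: 17.77
ee_pos: [434.0, 249.6, 47.1]
orientation: [-2.223, 0.001, 2.218]
ft_force: [-0.0, -0.2, 2.9]
width: 45.8
```

move_arm:
  rows:
    - [0, 0, 20, 0, 1]
    - [0, 0, 60, 0, 1]
    - [0, 0, 100, 0, 1]
    - [0, 0, 135, 0, 1]
    - [12, -20, 145, 0, 1]
    - [40, -62, 145, 0, 1]
    - [68, -107, 145, 0, 1]
    - [95, -150, 145, 0, 1]
    - [122, -192, 145, 0, 1]
    - [150, -235, 145, 0, 1]
    - [164, -258, 145, 0, 1]
    - [164, -258, 145, 0, 1]

```text
t: 19.27
ee_pos: [598.3, -10.0, 191.4]
orientation: [-2.221, 0.004, 2.218]
ft_force: [-0.7, -0.1, -2.1]
width: 45.6
```

move_arm:
  rows:
    - [0, 2, -20, 0, 1]
    - [0, 2, -55, 0, 1]
    - [0, 2, -90, 0, 1]
    - [0, 2, -115, 0, 1]
    - [0, 2, -127, 0, 1]
    - [0, 2, -131, 0, 1]
    - [0, 2, -132.5, 0, 1]
    - [0, 2, -132.5, 0, 1]
    - [0, 2, -132.5, 0, 1]

```text
t: 20.4
ee_pos: [598.8, -8.1, 59.6]
orientation: [-2.222, 0.004, 2.216]
ft_force: [0.3, 0.7, -0.6]
width: 45.4
```

move_arm:
  rows:
    - [0, 0, -1, 0, 1]
    - [0, 0, -1.5, 0, 1]
    - [0, 0, -1.5, 0, 1]

```text
t: 20.78
ee_pos: [598.9, -8.1, 58.1]
orientation: [-2.222, 0.004, 2.216]
ft_force: [-0.8, 0.2, -1.0]
width: 45.8
```

move_arm:
  rows:
    - [0, 0, -0.5, 0, 1]
    - [0, 0, -0.5, 0, 1]

```text
t: 21.02
ee_pos: [599.0, -8.2, 58.1]
orientation: [-2.223, 0.004, 2.216]
ft_force: [-1.7, -1.1, 4.2]
width: 45.8
```

Contact at +4 N; releasing.

move_arm:
  rows:
    - [0, 0, 0, 0, 0.2]
    - [0, 0, 0, 0, -0.4]
    - [0, 0, 0, 0, -0.4]
    - [0, 0, 0, 0, -0.4]
    - [0, 0, 0, 0, -0.4]
    - [0, 0, 20, 0, -0.4]
    - [0, 0, 50, 0, -0.4]
    - [0, 0, 85, 0, -1]
    - [0, 0, 122, 0, -1]
    - [0, 0, 122, 0, -1]

```text
t: 22.28
ee_pos: [601.3, -8.2, 184.6]
orientation: [-2.231, 0.004, 2.208]
ft_force: [0.1, -0.0, 0.6]
width: 86.8
```

```bash
python3 -c "
from h import *
wl('w7',[(599,-8,111,23)])"
```

```text
[601.3  -8.2 184.6] [ 0.1 -0.   0.6] 86.76897697404945
```

View pics/w7.png

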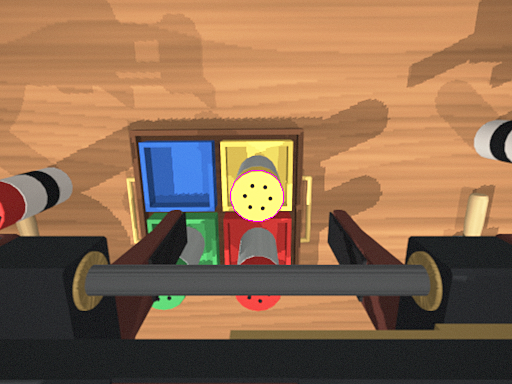

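Yellow stands upright in its bay at (257,195). Blue is next.

move_arm:
  rows:
    - [-10, 40, 0, 0, -1]
    - [-22, 92, 0, 0, -1]
    - [-35, 145, 0, 0, -1]
    - [-48, 198, 0, 0, -1]
    - [-60, 250, 0, 0, -1]
    - [-72, 300, 0, 0, -1]
    - [-84, 350, 0, 0, -1]
    - [-94, 392, 0, 0, -1]
    - [-94, 396, -20, 0, -1]
    - [-94, 396, -45, 0, -1]
    - [-94, 396, -45, 0, -1]

```text
t: 23.7
ee_pos: [504.1, 385.5, 134.2]
orientation: [-2.223, 0.009, 2.219]
ft_force: [-0.3, -1.0, 0.2]
width: 87.6
```

```bash
python3 -c "
from h import *
wl('w8',[(506,387.6,100,23)])"
```

```text
[504.1 385.5 134.2] [-0.3 -1.   0.2] 87.56141192589526
```

View pics/w8.png

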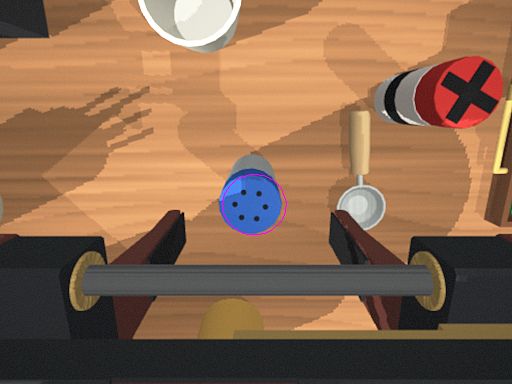

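The blue lid at (251,204) is about 2.5 px left of the prediction, so I'll shift +1.8 mm more in y. It has a plain ring of holes and no cross. Gripping.

move_arm:
  rows:
    - [1.5, 4, -30, 0, -1]
    - [1.5, 4, -60, 0, -1]
    - [1.5, 4, -80, 0, -1]
    - [1.5, 4, -88, 0, -1]
    - [1.5, 4, -88, 0, -1]
    - [1.5, 4, -88, 0, 1]
    - [1.5, 4, -88, 0, 1]
    - [1.5, 4, -88, 0, 1]
    - [1.5, 4, -88, 0, 1]
    - [1.5, 4, -88, 0, 1]
    - [1.5, 4, -88, 0, 1]
    - [1.5, 4, -88, 0, 1]

```text
t: 25.25
ee_pos: [506.7, 390.3, 47.9]
orientation: [-2.225, 0.008, 2.216]
ft_force: [-0.7, -0.3, 2.5]
width: 45.4
```

move_arm:
  rows:
    - [0, 0, 20, 0, 1]
    - [0, 0, 60, 0, 1]
    - [0, 0, 100, 0, 1]
    - [0, 0, 135, 0, 1]
    - [6, -20, 145, 0, 1]
    - [20, -68, 145, 0, 1]
    - [35, -118, 145, 0, 1]
    - [50, -168, 145, 0, 1]
    - [65, -218, 145, 0, 1]
    - [79, -266, 145, 0, 1]
    - [90, -304, 145, 0, 1]
    - [91, -308.5, 145, 0, 1]

```text
t: 26.75
ee_pos: [597.2, 78.2, 192.2]
orientation: [-2.221, 0.013, 2.216]
ft_force: [-0.5, 0.5, -2.0]
width: 45.6
```

move_arm:
  rows:
    - [0, 0, 0, 0, 1]
    - [0, 0, 0, 0, 1]

```text
t: 27.0
ee_pos: [596.6, 78.6, 191.8]
orientation: [-2.22, 0.012, 2.217]
ft_force: [0.5, 0.4, -1.6]
width: 45.6
```

move_arm:
  rows:
    - [1.5, 3, -20, 0, 1]
    - [1.5, 3, -55, 0, 1]
    - [1.5, 3, -90, 0, 1]
    - [1.5, 3, -115, 0, 1]
    - [1.5, 3, -127, 0, 1]
    - [1.5, 3, -131, 0, 1]
    - [1.5, 3, -132, 0, 1]
    - [1.5, 3, -132, 0, 1]
    - [1.5, 3, -132, 0, 1]

```text
t: 28.12
ee_pos: [598.6, 81.6, 60.6]
orientation: [-2.222, 0.012, 2.216]
ft_force: [0.6, -0.5, -1.7]
width: 45.1
```

move_arm:
  rows:
    - [0, 0, -0.8, 0, 1]
    - [0, 0, -1.2, 0, 1]
    - [0, 0, -1.2, 0, 1]

```text
t: 28.5
ee_pos: [598.6, 81.6, 59.4]
orientation: [-2.222, 0.012, 2.216]
ft_force: [0.4, -0.0, -2.0]
width: 45.6
```

move_arm:
  rows:
    - [0, 0, -0.6, 0, 1]
    - [0, 0, -0.9, 0, 1]
    - [0, 0, -0.9, 0, 1]

```text
t: 28.88
ee_pos: [598.7, 81.6, 59.0]
orientation: [-2.222, 0.012, 2.216]
ft_force: [-1.5, 0.5, 4.8]
width: 45.8
```

Contact at +5 N; releasing.

move_arm:
  rows:
    - [0, 0, 0, 0, 0.2]
    - [0, 0, 0, 0, -0.4]
    - [0, 0, 0, 0, -0.4]
    - [0, 0, 0, 0, -0.4]
    - [0, 0, 0, 0, -0.4]
    - [0, 0, 20, 0, -0.4]
    - [0, 0, 50, 0, -0.4]
    - [0, 0, 90, 0, -0.4]
    - [0, 0, 130, 0, -0.4]
    - [-50, 0, 150, 0, -0.4]
    - [-100, 0, 150, 0, -0.4]
    - [-150, 0, 150, 0, -0.4]

```text
t: 30.38
ee_pos: [447.5, 81.6, 210.5]
orientation: [-2.224, 0.012, 2.213]
ft_force: [-0.7, -0.4, 0.0]
width: 61.3
```

```bash
python3 - <<'E'
from h import *
wl('w9',[(598.5,82,111,23),(599,-8,111,23),(507.5,-8,111,23),(508,82,111,23)])
for n in("scene","top"): cv2.imwrite(f"pics/{n}9.png",get_image(n))
E
```

```text
[447.5  81.6 210.5] [-0.7 -0.4  0. ] 61.28166389514691
```

View pics/w9.png

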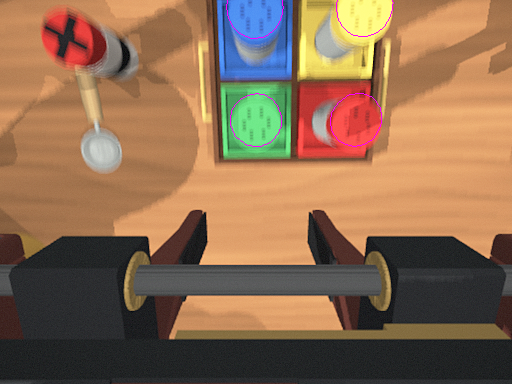

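View pics/scene9.png

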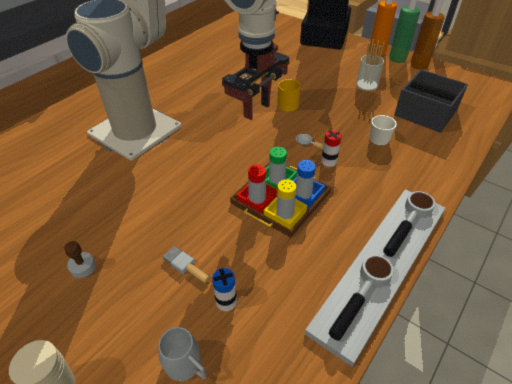

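View pics/top9.png

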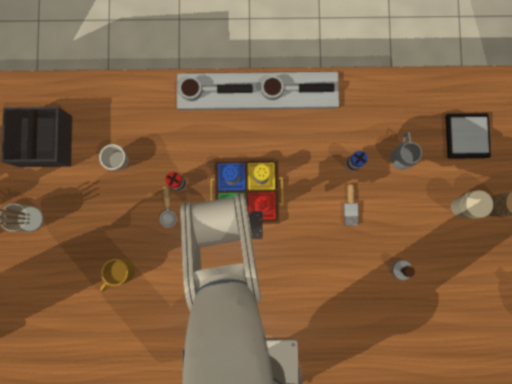

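The scene view shows all four shakers upright in bays of their own colour: red (257,184), green (278,167), blue (306,180) and yellow (287,200). The cross-lidded jars are still at their starting places, (331,148) and (224,288). The arm touches nothing, so I'll let it settle and hand in.

move_arm:
  rows:
    - [0, 0, 0, 0, -0.4]
    - [0, 0, 0, 0, -0.4]
    - [0, 0, 0, 0, -0.4]

```text
t: 30.9
ee_pos: [447.8, 81.6, 210.2]
orientation: [-2.223, 0.011, 2.214]
ft_force: [0.1, -0.4, -0.4]
width: 61.6
```

```bash
python3 -c "
from h import *
print(ctrl.get_obs()['ft_force']); print(ctrl.close_job())"
```

```text
[ 0.12795579 -0.37387869 -0.37457365]
the job is handed in; nothing more can be done
None
```

All four shakers (red, green, yellow, blue) are in the caddy, each standing upright in the compartment matching its lid. I lowered each one until it touched the floor before opening the gripper. The job was handed in at about 31 s, against the 96 s limit.

- **Shakers:** the last scene and wrist pictures show all four upright, and the lids match the predicted positions to within a few pixels. In the last top view the arm hides the green bay, so the green check rests on the other two cameras.
- **Cleaning jars:** both jars with the black cross are standing where they started.
- **Forces:** the highest force I read was about 10 N, when setting down red; the other three touched down at 4 to 5 N. At the end the gripper was clear of everything and read near 0 N.
- **Disagreements:** none of the checks failed. The green and blue lids were 1 to 2 mm off their first measured positions, and I corrected for that before gripping.

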